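# Load a magnet shim into the sprung slide holder

### The arm

A 6-joint arm with a two-finger parallel gripper is mounted at the origin on the work surface. World frame = base frame: x ahead of the robot, y to its left, z up, the work surface at z = 0. Lengths are in mm, angles in rad, forces in N, time in s.
With the tool pointing down it reaches from about 350 to 875 mm from the base axis. Payload 4.2 kg.
Tool frame: the origin (TCP) lies between the finger pads; the fingertips stand 11 mm ahead of it and the grasp point (between the pads) lies 8 mm behind it; z points along the fingers, y is the direction in which the jaws open and shut (so a half turn about z gives the same grasp; the last joint's range is limited). The gripper opens to 85 mm and grips with 20 to 120 N. Pads are 22 mm wide; open, the fingers measure 114 mm over their backs; the gripper's body (76 mm by 85 mm) begins 54 mm behind the grasp point. The pads swing forward as they close: fully open they stand 13 mm farther back than shut.
Start: joints at [1.528, 0.385, 0.008, 0, -1.194, -0.259], TCP at [185.742, 596.74, 242.312] pointing down, gripper open.
Joint ranges: [-3.14, 3.14], [-1.21, 2.06], [-1.07, 1.41], [-3.16, 2.05], [-2.99, -0.16], [-3.1, 3.1]. Speed limits (rad/s): [2.79, 2.79, 3.14, 3.14, 3.14, 3.14].

### API

Orientations are given as a unit quaternion [x, y, z, w].
In Python, from bench import * gives the robot as it stands. The module is installed in compiled form; this text tells all that it offers.
- The arm moves only by the tool drive_tool, never from a script. Its argument "increments" is a list of rows, each a list of 3 entries, a list of its own where there are three numbers: the gripper command: -1 is shut, 1 is fully open, values between are in proportion, then the shift along the tool's x, y, z scaled (see below), then the turn about the tool's z scaled (see below). In form: [[hand, [tx, ty, tz], turn], ...]. A call has 1 to 20 rows; each row shifts and turns the commanded pose from where the row before left it, along the tool's axes as they then stand; what a row does not reach is not made up. The controller multiplies each number of a shift by 0.3 m and each number of a turn by 2 rad. A row lasts 1/8 s, in which the tool goes at most 62.5 mm and 10.7 degrees, less where a joint would pass 70% of its speed; a pose out of reach is approached as far as the arm can. A call with a number of a shift or a turn outside -1 to 1 is refused whole. A call with a gripper value outside its range is refused whole. The fingers move at their own pace and stop on an object; the grip force is fixed at half the most. Time passes only in rows, so rows that do not move let the fingers close. It gives the time, the measured TCP pose, the force and the opening at its end, in the units of the state.
- read_state(): the state, without advancing time (a new reading comes with each control period).
- get_image(name): name is "scene" or "side" or "wrist"; returns the picture (480x640x3 uint8, red, green, blue); there is no depth.
- calibration(name): a dict with "fovy" (degrees; the focal length in pixels is half the picture's height over the tangent of half this angle, whatever the lens; pixels are square), "cx", "cy" (the principal point, pixels), "R" (3x3) and "t" (3): a world point X has camera coordinates R X + t. Camera axes: x right, y down, z forward; pixel columns grow to the right and rows downward; lengths in mm; the calibration is good to about 2 mm. A picture is of the moment at which its call begins: read the wrist's pose just before it. calibration takes no time and is no camera call; for the wrist camera it gives the pose at the moment of the call.
- job_done(): hands the job in, once; it reports no verdict.
The state is a dict: "clock": time; "joints": joint angles; "joint_vel": joint speeds; "joint_efforts": joint torques, N m; "position": TCP position; "ee_rot": TCP orientation; "contact_force": force on the tool from outside, world axes, zero at the start; "wrist_torque": the same for the moment, N m; "gripper_width": finger opening in mm.
Only numpy, scipy, OpenCV 4.12 (cv2) and the standard library are available. Lean on these libraries where they do the work, as an engineer would, in place of code of your own. Each camera call takes 0.05 s, during which the arm holds its last target.

### The job

Load the long copper shim (the one with two holes) into the slide holder of the small measuring stage: with the end of the shim draw the curved sprung arm back, lay the shim flat on the stage, and while still holding it ease it gently against both the long back edge and the end stop until you feel it touch each. Then let go so that the arm keeps it there; do not knock the edges, force the arm or let it snap the shim across, and leave the other things where they are.

Things in the scene. Friction and masses are not known exactly. Their poses are not given: they have to be found in the camera images.
- shim_center (a point): centre (half-way up) of the long laminated copper-coloured shim to be loaded: flat bar 40 mm wide (x), 120 mm long (y), 10 mm thick (z), about 0.3 kg, two dark holes near the ends of its upper face. It lies flat on the grey felt mat and is the same after half a turn. Best gripped across its width at mid-length.
- seat (a point): where the long shim's centre is when home with the end stop fully in; 5 mm above the level floor of a fixed, oiled ground plate 140 x 205 mm, 28 mm above the granite (friction of holder parts about 0.3). The shim's length goes along y. From here the back edge lies at x = +20 mm, the end stop towards +y, the sprung arm at the -y end; towards -x the floor is bare. A low micrometer head sticks out at -x.
- back_edge: the long fixed edge: two hardened pads 6 mm high, at y = -64 to -44 and +36 to +56 mm, their faces (looking to -x) 20 mm from the origin towards +x; the 80 mm gap between them, open to the back, is room for a finger beside the shim. Origin on the stage floor under the seat centre, axes as seat. Bears at most 15 N.
- end_edge: the end stop: a clamped bar 6 mm high, x = -19 to +25 mm, that does not move in use but is set differently each time: its face (looking to -y) is 50 to 60 mm towards +y from the origin, where is not measured: feel for it. Bears at most 15 N. Behind it (y to 91 mm) all is under 7 mm high, so a raised shim passes over. Origin on the stage floor under the seat centre, axes as seat.
- clip_nose (a point): axis of the upright rounded nose (10 mm diameter, 2 to 26 mm above the floor; this point 15 mm above it) of the curved sprung arm. At rest 51 mm towards -y and 4 mm towards +x from the seat; with the shim home 65 to 75 mm towards -y. The arm turns about an upright pin at x = +52, y = -74 mm. A shim held level with its underside 9 to 15 mm above the floor meets it with its end.
- clip (a joint): angle of the sprung arm, rad: 0 at rest, growing as the nose is drawn towards -y, 0.28 to 0.48 with the shim home (by the end stop's setting), stop at 0.70. Its spring pushes the nose to +y with 3 N at rest, 5 N at 0.28, 6.3 N at 0.5; it follows the shim by itself. It holds the shim along its length but does not bring it to the back edge.
- mat: grey felt mat 235 x 230 x 5 mm on the granite, carrying the three shims. Origin at the centre of its underside.
- short_shim_a_center (a point): centre of a plain short copper shim, 40 x 55 x 6 mm, on the far part of the mat: leave alone.
- short_shim_b_center (a point): centre of another short copper shim, 40 x 55 x 6 mm, with one hole, on the far part of the mat: leave alone.
- dial_indicator: chrome dial indicator body lying on its back on the granite, 58 mm diameter, 25 mm high, its stem reaching 65 mm out along its x. Origin at the centre of its underside. Leave alone.
- pin_case: red plastic pin gauge case 100 x 56 x 28 mm on the granite, long along its x. Origin at the centre of its underside. Leave alone.

How it is judged (in metres and radians):
On the way, in this order (a step that is already met when the one before it is completed fails the run):
1. the sprung arm has been drawn back by the long shim, far enough to let it in (value of joint clip above 0.27 rad and contact force between shim and clip above 1 N), for 0.1 s.
2. the shim, still in contact with the fingers, lies flat on the stage and presses lightly (over 1 N) on both the back edge and the end stop (contact force between shim and back_edge above 1 N and contact force between shim and end_edge above 1 N and contact force between the fingers and shim above 1 N and z of shim_center in the frame of seat below 0.0015 m), for 0.2 s.
At the end, for the whole second after the job is handed in: The long shim lies flat on the stage floor (within 1.5 mm), its long side against the back edge (centre within 1.5 mm of the seat's x) and square to within 0.025 rad, its end against the end stop and its other end held by the sprung arm, each with more than 1 N, let go and at rest (x of shim_center in the frame of seat between -0.0015 and 0.0015 m and z of shim_center in the frame of seat between -0.0015 and 0.0015 m and angle between the y axis of shim_center and the y axis of seat, either way round below 0.025 rad and contact force between shim and end_edge above 1 N and contact force between shim and clip above 1 N and contact force between the fingers and shim below 0.1 N and linear speed of shim below 0.01 m/s); the robot touches nothing.
It fails at once if the back edge is pressed or knocked by the shim with more than 15 N (contact force between shim and back_edge above 15 N).
It fails at once if the end stop is pressed or knocked by the shim with more than 15 N (contact force between shim and end_edge above 15 N).
It fails at once if the sprung arm is forced by the shim or the robot with more than 20 N (contact force between any of shim, the fingers and clip above 20 N).
It fails at once if another shim, the dial indicator or the pin gauge case is moved more than 10 mm (distance of any of short_shim_a_center, short_shim_b_center, dial_indicator, pin_case from where it was at the start of the episode above 0.01 m).
It also fails if it takes over 72 s, if anything falls off the work surface, if the arm or the gripper's body presses on something with over 40 N, if the wrist force passes 120 N, or if a joint passes its speed limit or range.

## Working session

There is one attempt and no reset: what is moved stays moved. The work goes in short steps, Python scripts to look and compute and a tool call to move; the robot and the scene stay as the last step left them, time stands still between calls to the robot, and variables do not carry over. Pictures are saved under pics/ and viewed, and the job is handed in when it is done.

Besides the shell and the picture viewer there is one more tool, called after "Request:" in YAML: its name, and indented under it one key for each argument. drive_tool: Moves the arm, as the interface text tells. Shifts and turns lie within -1 to 1; 1 stands for 0.3 m of shift or 2 rad of turn. Its arguments: {"type":"object","properties":{"increments":{"type":"array"}},"required":["increments"]}

```bash
mkdir -p pics
python3 - <<'E'
from bench import *
import cv2
s=read_state();print({k:s[k] for k in s})
for n in("scene","side","wrist"):
    c=calibration(n);print(n,c)
    cv2.imwrite(f"pics/{n}0.png",get_image(n)[:,:,::-1])
E
```

```text
{'clock': 0.0, 'joints': array([ 1.52762181e+00,  3.85586083e-01,  6.64023013e-03, -5.13059977e-04,
       -1.19399900e+00, -2.58643717e-01]), 'joint_vel': array([-0.00015836, -0.00042083, -0.00033804,  0.00229546,  0.00011839,
       -0.00166054]), 'joint_efforts': array([-6.01189004e-05, -3.92287445e+01,  1.88394374e+01,  4.18610260e+00,
       -4.71058287e-03, -2.58818513e-07]), 'position': array([185.57031621, 596.23551215, 241.20728276]), 'ee_rot': array([ 9.88619981e-01, -1.50430457e-01, -1.21538545e-04,  1.09367106e-03]), 'contact_force': array([ 0.54683477,  0.32552372, -0.20008768]), 'wrist_torque': array([-0.00252028,  0.04529272, -0.03652361]), 'gripper_width': 85.41621203148146}
scene {'fovy': 44.59857982623664, 'cx': 313.0172784707618, 'cy': 244.418480092516, 'R': array([[ 0.59662944,  0.80249748, -0.00557725],
       [ 0.53547042, -0.40326116, -0.74205921],
       [-0.59774973,  0.43974792, -0.67031114]]), 't': array([-319.08299679, -193.81208463, 1474.20214874])}
side {'fovy': 50.78642405109485, 'cx': 328.35384048317025, 'cy': 232.74440326879332, 'R': array([[-0.99402648, -0.10829972, -0.01351057],
       [-0.06676034,  0.70129882, -0.70973447],
       [ 0.08633899, -0.70459288, -0.70433973]]), 't': array([539.09513087, 157.35415915, 882.64710118])}
wrist {'fovy': 63.606137667869724, 'cx': 312.76199197018417, 'cy': 246.11551412744979, 'R': array([[-0.29709394, -0.9548476 ,  0.00112033],
       [-0.91665607,  0.28553905,  0.27965891],
       [-0.26735154,  0.08205801, -0.96009876]]), 't': array([625.29596719, -36.41895059, 378.36132524])}
```

View pics/scene0.png

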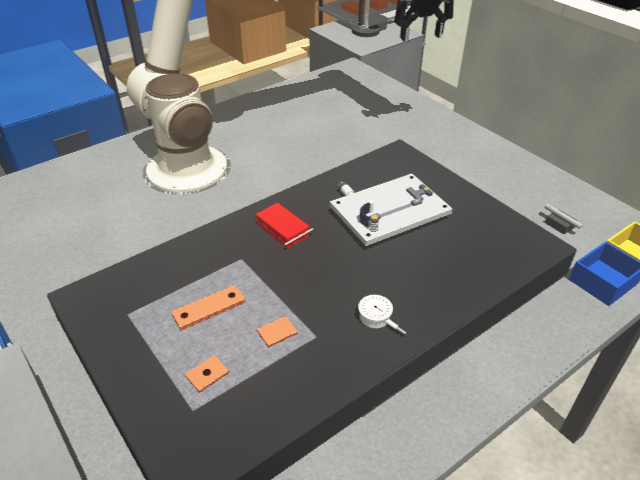

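View pics/side0.png

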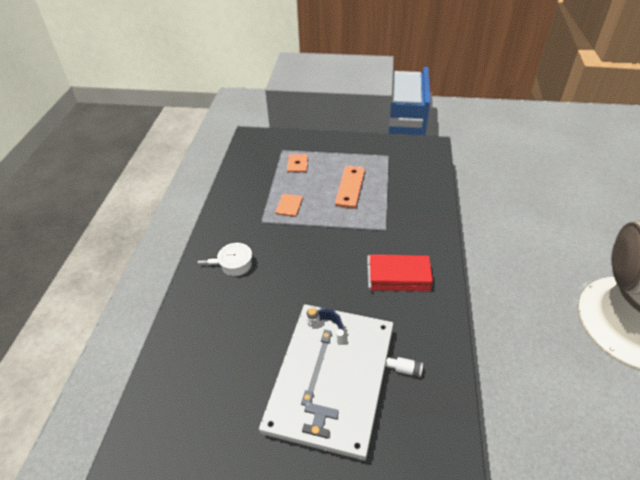

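View pics/wrist0.png

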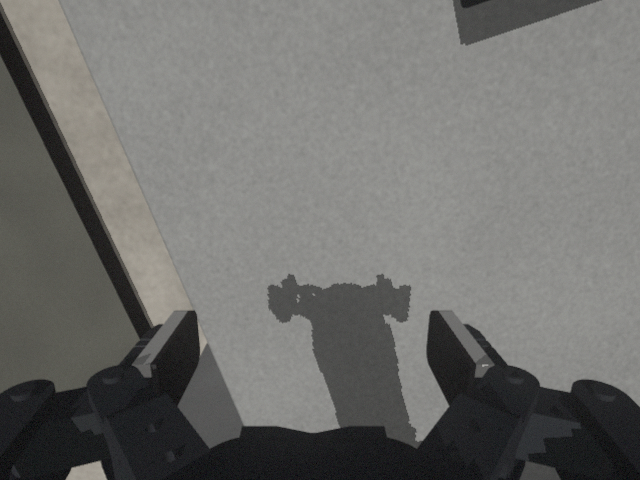

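Run:
```python
import cv2
a=cv2.imread("pics/scene0.png");b=cv2.imread("pics/side0.png")
def crop(im,x0,y0,x1,y1,f,n):
    c=cv2.resize(im[y0:y1,x0:x1],None,fx=f,fy=f,interpolation=cv2.INTER_CUBIC)
    for x in range((x0+9)//10*10,x1,10):
        cv2.putText(c,str(x),((x-x0)*f,10),0,.35,(0,255,0),1);cv2.line(c,((x-x0)*f,12),((x-x0)*f,18),(0,255,0),1)
    for y in range((y0+9)//10*10,y1,10):
        cv2.putText(c,str(y),(0,(y-y0)*f),0,.35,(0,255,0),1);cv2.line(c,(26,(y-y0)*f),(32,(y-y0)*f),(0,255,0),1)
    cv2.imwrite(f"pics/{n}.png",c)
crop(a,325,165,458,250,6,"c1")
crop(b,258,298,430,460,4-0,"c2")
crop(a,160,280,260,335,8,"c3")
crop(b,325,155,375,215,10,"c4")
```

```text
(no output)
```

View pics/c1.png

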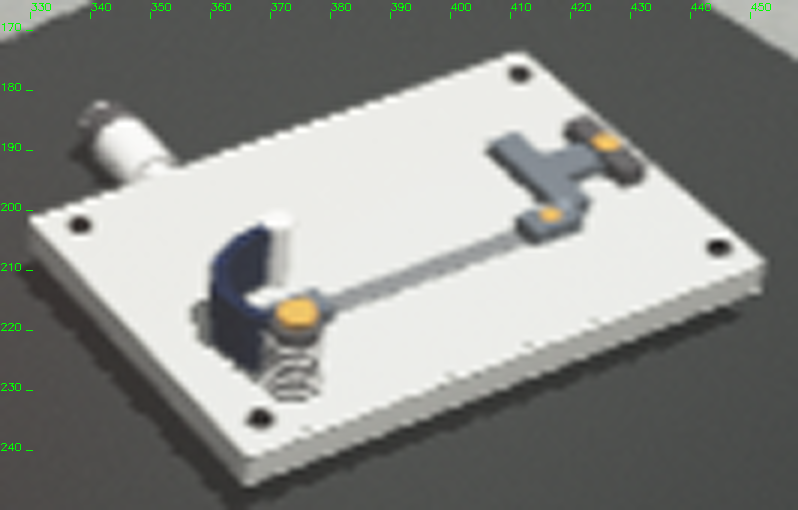

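View pics/c2.png

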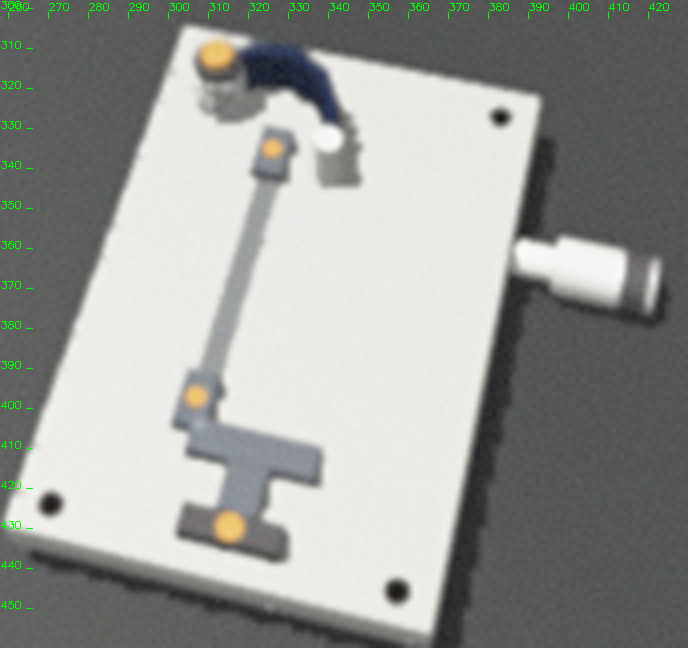

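View pics/c3.png

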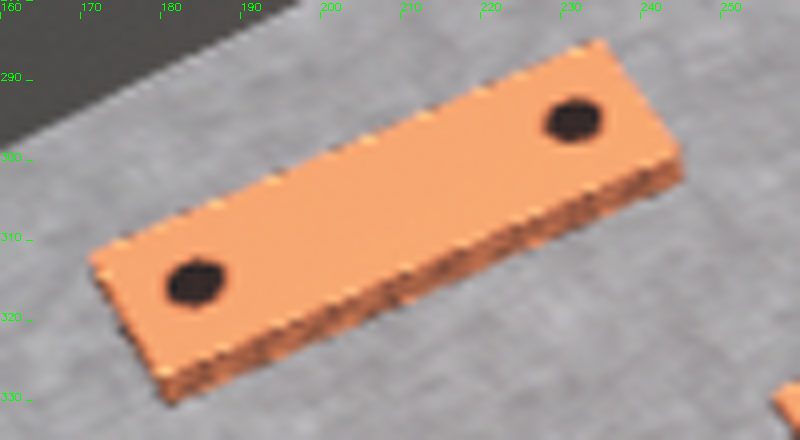

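View pics/c4.png

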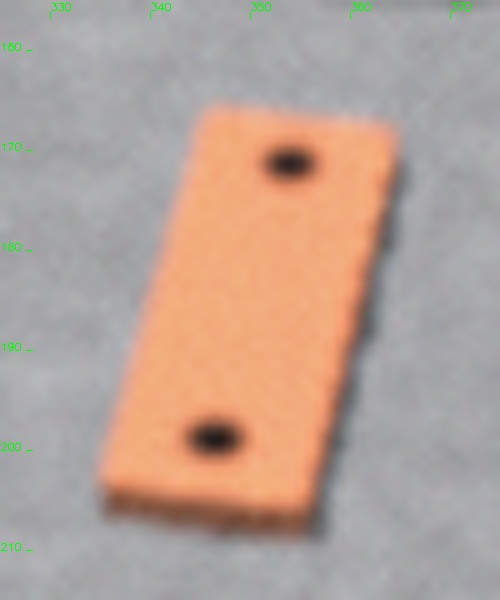

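```bash
cat > h.py <<'E'
from bench import *
import numpy as np
def ray(c,u,v):
    f=240/np.tan(np.radians(c['fovy'])/2)
    R=np.array(c['R']);t=np.array(c['t'])
    d=R.T@np.array([(u-c['cx'])/f,(v-c['cy'])/f,1]); return -R.T@t,d/np.linalg.norm(d)
def tri(cs,uvs):
    A=0;b=0;L=[]
    for c,(u,v) in zip(cs,uvs):
        o,d=ray(c,u,v);P=np.eye(3)-np.outer(d,d);A=A+P;b=b+P@o;L.append((o,P))
    X=np.linalg.solve(A,b);return X,[np.linalg.norm(P@(X-o)) for o,P in L]
def onz(c,u,v,z):
    o,d=ray(c,u,v);return o+d*(z-o[2])/d[2]
def proj(c,X):
    p=np.array(c['R'])@np.array(X)+np.array(c['t']);f=240/np.tan(np.radians(c['fovy'])/2)
    return c['cx']+f*p[0]/p[2],c['cy']+f*p[1]/p[2]
E
python3 - <<'E'
from h import *
np.set_printoptions(precision=1,suppress=True)
A=calibration("scene");B=calibration("side")
a=lambda X,Y:(325+X/6,165+Y/6);b=lambda X,Y:(258+X/4,298+Y/4)
s=lambda X,Y:(160+X/8,280+Y/8);q=lambda X,Y:(325+X/10,155+Y/10)
P={'c00':(a(30,222),b(540,97)),'c01':(a(525,52),b(434,632)),'c11':(a(765,262),b(8,526)),'c10':(a(245,458),b(183,27)),
'h00':(a(80,225),b(501,117)),'h01':(a(518,74),b(397,590)),'h11':(a(718,247),b(50,503)),
'pad1screw':(a(297,312),b(217,55)),'pad2screw':(a(550,214),b(196,397)),'endscrew':(a(606,142),b(230,527)),
'nose':(a(277,218),b(328,138)),
'shimh1':(s(195,283),q(290,163)),'shimh2':(s(573,120),q(214,438)),
's00':(s(92,258),q(398,130)),'s10':(s(165,375),q(205,107)),'s11':(s(680,152),q(103,485)),'s01':(s(603,40),q(308,515))}
for k,v in P.items():
    X,e=tri((A,B),v);print(k,X,np.array(e))
E
```

```text
c00 [432.  117.8 105.2] [2.5 2.5]
c01 [461.3 320.6 105.7] [3. 3.]
c11 [598.5 300.5 105.2] [2.3 2.3]
c10 [569.9  97.7 105.5] [1.2 1.2]
h00 [446.  129.  106.9] [1.9 1.9]
h01 [472.3 308.4 106.8] [1.5 1.5]
h11 [585.5 292.1 107.2] [1.6 1.6]
pad1screw [551.3 132.2 136. ] [1.7 1.7]
pad2screw [543.2 254.2 112.9] [1.8 1.8]
endscrew [526.3 297.  113.8] [1.8 1.8]
nose [507.7 161.8 132.7] [1.8 1.8]
shimh1 [ 517.7 -259.4   93.6] [2.1 2.1]
shimh2 [ 525.9 -171.6   94. ] [1.8 1.8]
s00 [ 496.5 -273.5   92.4] [2.6 2.6]
s10 [ 536.8 -276.2   93.9] [2.2 2.2]
s11 [ 546.5 -157.4   92.5] [2.1 2.1]
s01 [ 506.6 -153.    91.8] [2.2 2.2]
```

Request:
drive_tool:
  increments:
    - [1,[0,0,0],0.0846]
    - [1,[0,0,0],0.0846]
    - [1,[0,0,0],0.0846]
    - [1,[0,0,0],0.0846]
    - [1,[0,0,0],0.0846]
    - [1,[0,0,0],0.0846]
    - [1,[0,0,0],0.0846]
    - [1,[0,0,0],0.0846]
    - [1,[0.12,-0.12,0],0]
    - [1,[0.12,-0.12,0],0]
    - [1,[0.12,-0.12,0],0]
    - [1,[0.12,-0.12,0],0]
    - [1,[0.12,-0.12,0],0]
    - [1,[0.12,-0.12,0],0]
    - [1,[0.12,-0.12,0],0]
    - [1,[0.12,-0.12,0],0]
    - [1,[0.12,-0.12,0],0]
    - [1,[0.12,-0.12,0],0]
    - [1,[0,0,0],0]

```text
clock: 2.52
position: [515.4, 205.0, 241.7]
ee_rot: [-0.675, 0.738, -0.0, -0.001]
contact_force: [-0.4, 0.0, -0.5]
gripper_width: 85.3
```

Run:
```python
from h import *
import cv2,json
c=calibration("wrist");im=get_image("wrist");print(read_state()['position'])
json.dump({k:np.array(v).tolist() for k,v in c.items()},open("w1.json","w"))
cv2.imwrite("pics/w1.png",im[:,:,::-1])
for p in [(511,213,106),(508,162,132),(551.3,132.2,136),(543.2,254.2,112.9)]: print(proj(c,p))
```

```text
[514.54414628 206.20292921 241.70673372]
(np.float64(319.59011065011583), np.float64(245.66329235153142))
(np.float64(318.1953424432518), np.float64(177.97062634827222))
(np.float64(240.68363784181872), np.float64(134.4545412750906))
(np.float64(280.7315851220383), np.float64(305.7835574726095))
```

View pics/w1.png

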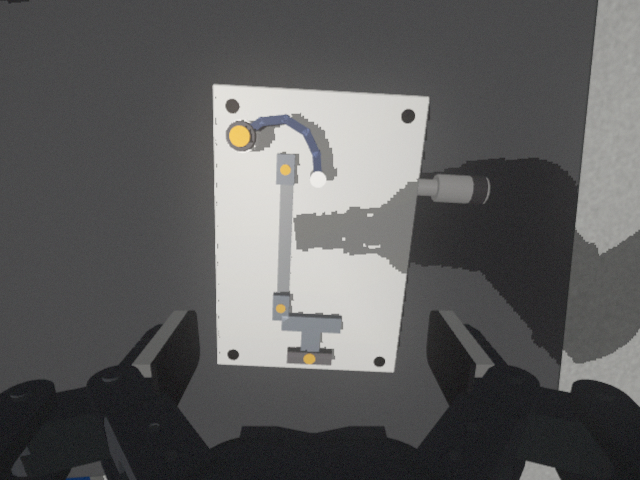

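Run:
```python
import cv2
a=cv2.imread("pics/w1.png")
cv2.imwrite("pics/w1a.png",cv2.resize(a[80:200,205:435],None,fx=3.4,fy=3.4,interpolation=2))
cv2.imwrite("pics/w1b.png",cv2.resize(a[280:380,250:380],None,fx=6,fy=6,interpolation=2))
```

```text
(no output)
```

View pics/w1a.png

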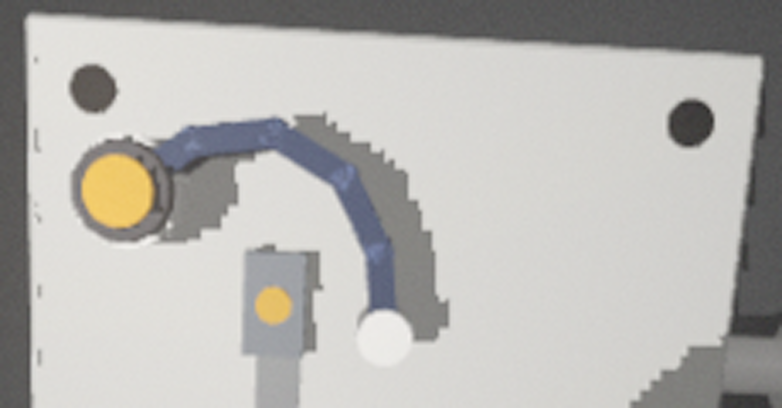

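View pics/w1b.png

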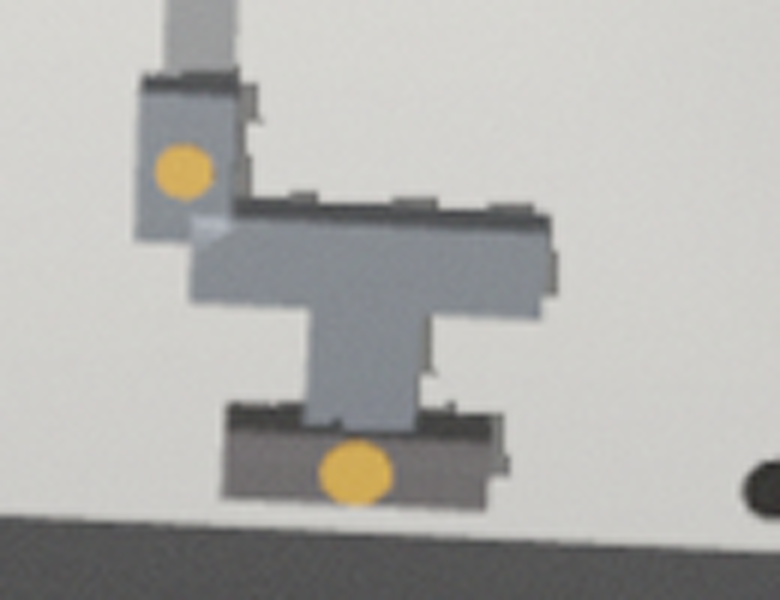

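Run:
```python
from h import *
import json
np.set_printoptions(precision=1,suppress=True)
c=json.load(open("w1.json"))
a=lambda X,Y:(205+X/3.4,80+Y/3.4);b=lambda X,Y:(250+X/6,280+Y/6)
def p(n,uv,z):
    X=onz(c,*uv,z);print(n,X);return X[:2]
F=106
p1=p('pad1 TR -64',a(308,252),F+6);p2=p('pad1 BR -44',a(304,356),F+6)
p3=p('pad2 TR 36',b(240,92),F+6);p4=p('pad2 low',b(233,200),F+6)
n=p('nose',a(385,337),F+26)
pin=p('pin',a(118,190),F+28)
e1=p('end L',b(238,216),F+6);e2=p('end R',b(550,232),F+6)
k=[p('k',a(30,15),F),p('k',a(762,58),F),p('k',b(870,553),F) if 0 else p('k',(218,365),F),p('k',(394,373),F)]
d=p3-p1;print('ang',np.arctan2(-d[0],d[1]));d=p4-p1;print(np.arctan2(-d[0],d[1]));d=e1-e2;print(np.arctan2(d[1],d[0]))
d=k[2]-k[0];print(np.arctan2(-d[0],d[1]),np.linalg.norm(d));d=k[3]-k[1];print(np.arctan2(-d[0],d[1]),np.linalg.norm(d))
th=-.14;ex=np.array([np.cos(th),np.sin(th)]);ey=np.array([-np.sin(th),np.cos(th)])
for P,l in((p1,(20,-64)),(p2,(20,-44)),(p3,(20,36)),(n,(4,-51)),(pin,(52,-74))): print(P-l[0]*ex-l[1]*ey)
for s in ((511,213),): print((e1-s)@ex,(e1-s)@ey,(e2-s)@ex,(e2-s)@ey)
```

```text
pad1 TR -64 [521.4 147.4 112. ]
pad1 BR -44 [524.2 167.3 112. ]
pad2 TR 36 [535.6 246.9 112. ]
pad2 low [538.  261.2 112. ]
nose [508.  162.7 132. ]
pin [552.4 132.9 134. ]
end L [537.6 263.4 112. ]
end R [499.4 269.  112. ]
k [569.4  99.7 106. ]
k [432.1 119.6 106. ]
k [599.2 303.6 106. ]
k [461.  323.3 106. ]
ang -0.1422670131117394
-0.14518785455551506
-0.14574584020168393
-0.1447663031671417 206.05537115634033
-0.14093116680605558 205.7200031149821
[510.5 213.6]
[510.5 213.6]
[510.8 214.1]
[511.2 213.8]
[511.2 213.5]
19.34734167665118 53.644628362616345 -19.338050323250794 53.86691088938814
```

Request:
drive_tool:
  increments:
    - [1,[0.155,-0.016,0],0]
    - [1,[0.155,-0.016,0],0]
    - [1,[0.155,-0.016,0],0]
    - [1,[0.155,-0.016,0],0]
    - [1,[0.155,-0.016,0],0]
    - [1,[0.155,-0.016,0],0]
    - [0.32,[0.155,-0.016,0.035],0]
    - [0.32,[0.155,-0.016,0.035],0]
    - [0.32,[0.155,-0.016,0.035],0]
    - [0.32,[0,0,0.035],0]
    - [0.32,[0,0,0],0]
    - [0.32,[0,0,0],0]

```text
clock: 4.08
position: [522.2, -211.7, 200.8]
ee_rot: [-0.677, 0.736, -0.0, 0.0]
contact_force: [0.5, 0.1, 0.3]
gripper_width: 56.3
```

Run:
```python
from h import *
import cv2,json
c=calibration("wrist");im=get_image("wrist");s=read_state();print(s['position'],s['gripper_width'],s['ee_rot'],s['joints'])
json.dump({k:np.array(v).tolist() for k,v in c.items()},open("w2.json","w"))
cv2.imwrite("pics/w2.png",im[:,:,::-1])
```

```text
[ 522.25380756 -211.77502245  201.01989786] 56.429221028383644 [-6.77406770e-01  7.35608402e-01 -4.69806683e-04  3.55843210e-04] [-9.76904088e-02  3.13825064e-01 -2.07873848e-01  1.09588849e-04
 -1.04792253e+00  1.53029341e-02]
```

View pics/w2.png

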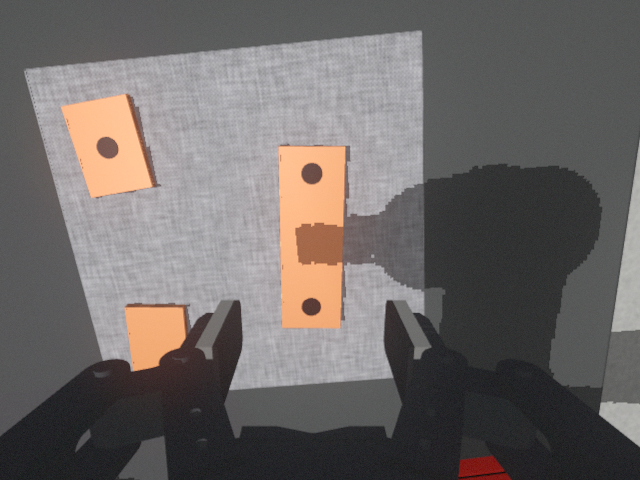

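Run:
```python
from h import *
import json
np.set_printoptions(precision=1,suppress=True)
c=json.load(open("w2.json"))
P=[onz(c,*p,93)[:2] for p in [(311.5,173.5),(311,306.5),(280,146),(347,147),(341,327),(282,328)]]
print(np.array(P));print((P[0]+P[1])/2,sum(P[2:])/4)
for i,j in((0,1),(2,5),(3,4)):
    d=P[j]-P[i];print(np.arctan2(-d[0],d[1]),np.linalg.norm(d))
q=read_state()['ee_rot'];tx=2*np.arctan2(q[1],q[0]);print('toolx',tx, 'yaw wrt shim angle', tx+np.pi/2-(0), )
```

```text
[[ 519.1 -258. ]
 [ 526.8 -169.7]
 [ 536.6 -275.7]
 [ 496.6 -271.9]
 [ 507.6 -152.7]
 [ 548.  -155.2]]
[ 523.  -213.8] [ 522.2 -213.9]
-0.08677294497091637 88.65546208618414
-0.09447686393049937 121.05626875101942
-0.09159798039143069 119.6825579375541
toolx 4.630056175491836 yaw wrt shim angle 6.2008525022867325
```

Request:
drive_tool:
  increments:
    - [0.32,[0.008,0,0.055],0.003]
    - [0.32,[0,0,0.055],0]
    - [0.32,[0,0,0.055],0]
    - [0.32,[0,0,0.055],0]
    - [0.32,[0,0,0.055],0]
    - [0.32,[0,0,0.05],0]
    - [0.32,[0,0,0.01],0]
    - [0.32,[0,0,0],0]

```text
clock: 5.12
position: [521.7, -215.4, 99.7]
ee_rot: [-0.674, 0.738, -0.0, -0.0]
contact_force: [0.1, -0.2, 0.1]
gripper_width: 56.5
```

Run:
```python
from h import *
import cv2
s=read_state();print(s['position'],s['contact_force'])
a=get_image("scene")[:,:,::-1];b=get_image("side")[:,:,::-1]
print(proj(calibration("scene"),s['position']),proj(calibration("side"),s['position']))
x=cv2.resize(a[250:340,150:260],None,fx=4,fy=4,interpolation=2)
y=cv2.resize(b[130:220,300:400],None,fx=4,fy=4,interpolation=2)
cv2.imwrite("pics/d1.png",np.hstack([x,y]))
```

```text
[ 521.65951083 -215.40739868   99.74763485] [ 0.1487751  -0.1886856   0.10965772]
(np.float64(207.02443171827346), np.float64(301.93787246053523)) (np.float64(349.661942273127), np.float64(182.98122141833224))
```

View pics/d1.png

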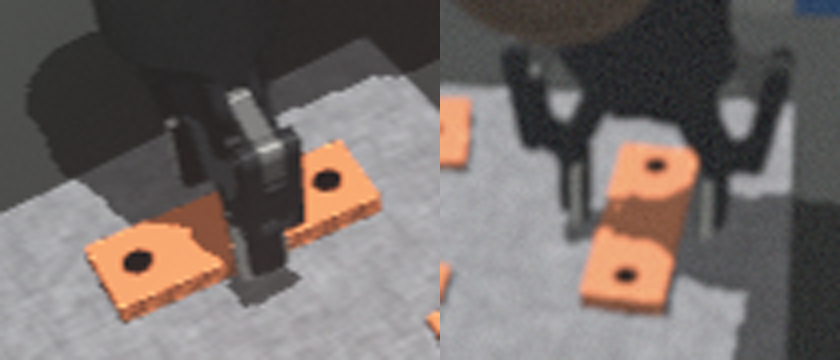

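Run:
```python
from h import *
A=calibration("scene");B=calibration("side")
for z in (83,86,89,92,95):
    print(z,[np.round(proj(C,(x,y,z)),1) for C in(A,B) for x,y in((550,-218),(558,-206),)])
```

```text
83 [array([215.1, 319.2]), array([223.6, 318.8]), array([335.7, 187.8]), array([331.1, 191.4])]
86 [array([214.9, 318. ]), array([223.4, 317.7]), array([335.7, 186.6]), array([331.1, 190.2])]
89 [array([214.7, 316.9]), array([223.2, 316.5]), array([335.7, 185.5]), array([331.1, 189.1])]
92 [array([214.5, 315.7]), array([223. , 315.3]), array([335.7, 184.3]), array([331.1, 187.9])]
95 [array([214.2, 314.5]), array([222.8, 314.2]), array([335.7, 183.2]), array([331.1, 186.8])]
```

Request:
drive_tool:
  increments:
    - [0.32,[-0.003,0,0.006],0]
    - [0.1,[0,0,0],0]
    - [0.0,[0,0,0],0]
    - [-0.2,[0,0,0],0]
    - [-1,[0,0,0],0]
    - [-1,[0,0,0],0]
    - [-1,[0,0,0],0]

```text
clock: 6.1
position: [522.4, -214.7, 98.9]
ee_rot: [-0.675, 0.738, -0.001, 0.001]
contact_force: [0.7, 0.6, 5.1]
gripper_width: 38.0
```

Run:
```python
from h import *
import cv2
s=read_state();print(s['position'],s['contact_force'],s['wrist_torque'],s['gripper_width'])
a=get_image("scene")[:,:,::-1];b=get_image("side")[:,:,::-1]
x=cv2.resize(a[250:340,150:260],None,fx=4,fy=4,interpolation=2)
y=cv2.resize(b[130:220,300:400],None,fx=4,fy=4,interpolation=2)
cv2.imwrite("pics/d2.png",np.hstack([x,y]))
```

```text
[ 522.36555909 -214.67362919   98.87714765] [0.73035639 0.61690474 5.13252578] [ 0.2310302  -0.09307218 -0.03200388] 38.015179526264994
```

View pics/d2.png

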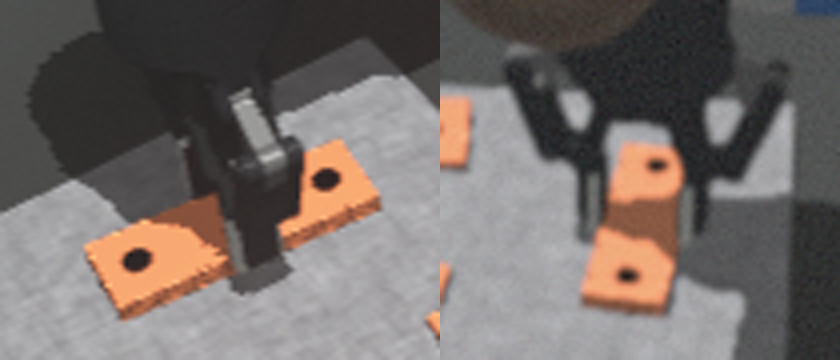

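Request:
drive_tool:
  increments:
    - [0.1,[0,0,0],0]
    - [0.1,[0,0,0],0]
    - [0.1,[0,0,-0.008],0]
    - [0.1,[0,0,0],0]
    - [-0.1,[0,0,0],0]
    - [-1,[0,0,0],0]
    - [-1,[0,0,0],0]
    - [-1,[0,0,0],0]

```text
clock: 7.2
position: [521.9, -214.6, 101.0]
ee_rot: [-0.674, 0.738, -0.0, 0.0]
contact_force: [-1.3, 0.4, 6.0]
gripper_width: 37.6
```

Request:
drive_tool:
  increments:
    - [-1,[0,0,-0.03],0]
    - [-1,[0,0,-0.06],0]
    - [-1,[0,0,-0.06],0]
    - [-1,[0,0,-0.06],0]
    - [-1,[0,0,-0.02],0]
    - [-1,[0,0,0],0]

```text
clock: 7.95
position: [521.1, -214.3, 168.8]
ee_rot: [-0.674, 0.739, 0.001, -0.0]
contact_force: [-0.2, 0.1, -4.4]
gripper_width: 37.2
```

Run:
```python
from h import *
import cv2
s=read_state();print(s['position'],s['contact_force'],s['wrist_torque'],s['gripper_width'])
a=get_image("scene")[:,:,::-1];b=get_image("side")[:,:,::-1];w=get_image("wrist")[:,:,::-1]
x=cv2.resize(a[210:310,150:260],None,fx=4,fy=4,interpolation=2)
y=cv2.resize(b[100:200,310:390],None,fx=4,fy=4,interpolation=2)
cv2.imwrite("pics/d3.png",np.hstack([x,y])) ;cv2.imwrite("pics/w3.png",w)
```

```text
[ 521.0768996  -214.34524814  168.78936373] [-0.19909612  0.10845557 -4.38054453] [-0.0238355   0.04398318  0.00968206] 37.21078462197431
```

View pics/d3.png

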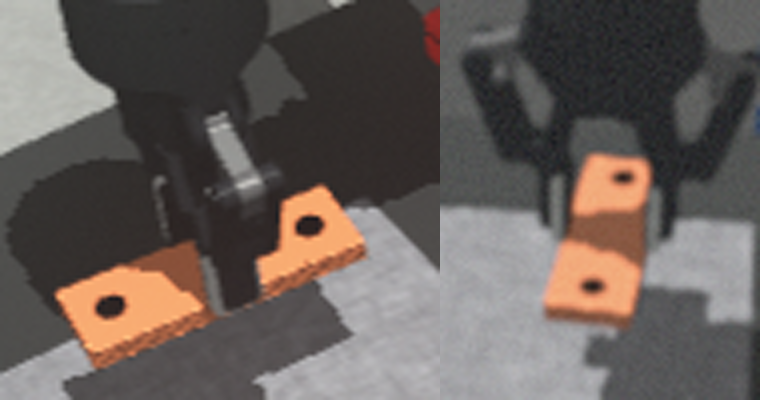

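View pics/w3.png

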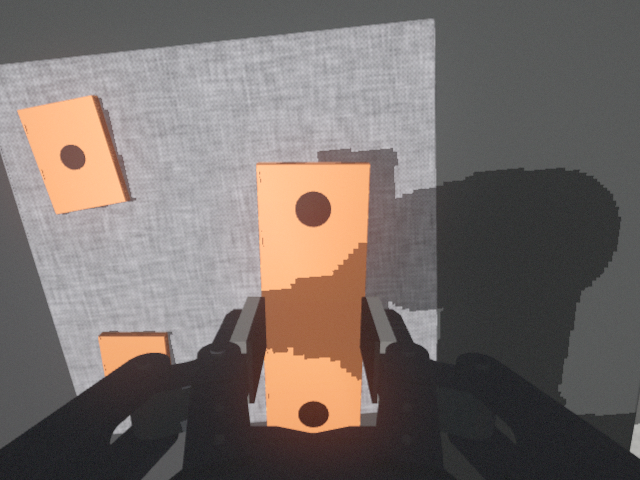

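Run:
```python
from h import *
import cv2
np.set_printoptions(precision=2,suppress=True)
c=calibration("wrist")
for z in (155,157,159,161,163):
    h1,h2=onz(c,313,208.5,z),onz(c,313.8,413.5,z);a,b=onz(c,257,163.5,z),onz(c,371,163.5,z)
    print(z,np.linalg.norm(h1-h2),np.linalg.norm(a-b),(h1+h2)/2,np.arctan2(-(h2-h1)[0],(h2-h1)[1]),np.arctan2((a-b)[1],(a-b)[0]))
q=read_state()['ee_rot'];print(2*np.arctan2(q[1],q[0])-1.5*np.pi, read_state()['position'])
```

```text
155 92.61408270741298 41.77121082666669 [ 520.75 -210.68  155.  ] -0.08657006067939803 -0.0907261691834541
157 91.33312360038886 41.19346701756491 [ 520.67 -211.7   157.  ] -0.08657006067939792 -0.09072616918345441
159 90.05216449336474 40.61572320846331 [ 520.58 -212.72  159.  ] -0.08657006067939779 -0.09072616918345434
161 88.77120538634063 40.03797939936153 [ 520.5  -213.73  161.  ] -0.08657006067939768 -0.09072616918345326
163 87.4902462793165 39.46023559025982 [ 520.41 -214.75  163.  ] -0.08657006067939756 -0.09072616918345489
-0.09092561527712917 [ 520.84 -214.37  168.22]
```

Request:
drive_tool:
  increments:
    - [-1,[0,0,-0.07],0.026]
    - [-1,[-0.05,0.0085,0],0]
    - [-1,[-0.1,0.0168,0],0]
    - [-1,[-0.14,0.024,0],0]
    - [-1,[-0.15,0.026,0],0]
    - [-1,[-0.15,0.026,0],0]
    - [-1,[-0.15,0.026,0],0]
    - [-1,[-0.15,0.026,0],0]
    - [-1,[-0.15,0.026,0],0]
    - [-1,[-0.15,0.026,0],0]
    - [-1,[-0.15,0.026,0],0]
    - [-1,[-0.1,0.0168,0],0]
    - [-1,[-0.05,0.0085,0],0]
    - [-1,[0,0,0],0]
    - [-1,[0,0,0],0]

```text
clock: 9.98
position: [508.5, 237.9, 190.0]
ee_rot: [-0.655, 0.756, 0.0, -0.001]
contact_force: [-0.0, -0.3, -4.0]
gripper_width: 37.1
```

```bash
cat >> h.py <<'E'
S=np.array([510.8,213.7]);TH=-0.143
EX=np.array([np.cos(TH),np.sin(TH)]);EY=np.array([-np.sin(TH),np.cos(TH)])
def st():
    s=read_state();p=s['position'];q=s['ee_rot'];f=s['contact_force']
    print('t',round(s['clock'],2),'tcp seat xy',np.round([(p[:2]-S)@EX,(p[:2]-S)@EY],2),'z',round(p[2],2),'yaw',round((2*np.arctan2(q[1],q[0])-1.5*np.pi+np.pi)%(2*np.pi)-np.pi,4),'F seat',np.round([f[:2]@EX,f[:2]@EY,f[2]],2),'M',np.round(s['wrist_torque'],2),'w',round(s['gripper_width'],2))
E
python3 - <<'E'
from h import *
import cv2
st()
c=calibration("wrist")
w=get_image("wrist")[:,:,::-1]
cv2.imwrite("pics/w4.png",w)
cv2.imwrite("pics/w4c.png",cv2.resize(w[140:440,200:430],None,fx=2,fy=2,interpolation=2))
import json
json.dump({k:np.array(v).tolist() for k,v in c.items()},open("w4.json","w"))
E
```

```text
t 9.97 tcp seat xy [-5.74 23.63] z 190.01 yaw -0.1432 F seat [ 0.  -0.3 -4. ] M [0.03 0.   0.02] w 37.11
```

View pics/w4.png

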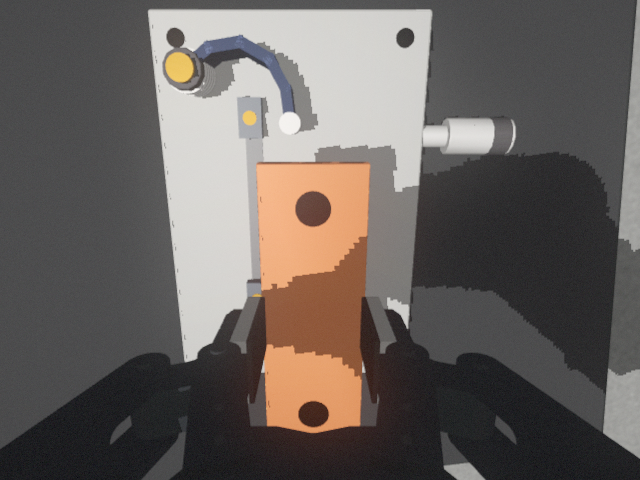

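Run:
```python
from h import *
import json
np.set_printoptions(precision=2,suppress=True)
c=json.load(open("w4.json"))
f=lambda P:((P[:2]-S)@EX,(P[:2]-S)@EY)
print('nose',f(onz(c,290,123,132)),'pad1 right edge',f(onz(c,263,98,112)),f(onz(c,262,138,112)))
z=190-7.5
print('end',f(onz(c,257.5,163.5,z)),f(onz(c,370,163.5,z)),'holes',f(onz(c,313,208.5,z)),f(onz(c,313.8,413.5,z)))
```

```text
nose (np.float64(4.665870793850623), np.float64(-51.00347774819453)) pad1 right edge (np.float64(19.27217195723261), np.float64(-63.57195706491769)) (np.float64(20.49568166525515), np.float64(-44.03352423746881))
end (np.float64(13.52180644816862), np.float64(-36.18824899062111)) (np.float64(-26.088868212256283), np.float64(-36.18905666523401)) holes (np.float64(-6.021841602355502), np.float64(-20.139250486369)) (np.float64(-6.384178623359251), np.float64(68.73619831975725))
```

Request:
drive_tool:
  increments:
    - [-1,[0,0,0.05],0]
    - [-1,[0,0,0.06],0]
    - [-1,[0,0,0.05],0]
    - [-1,[0,0,0.022],0]
    - [-1,[0.015,0,0],0]
    - [-1,[0.01,0,0],0]
    - [-1,[0,0,0],0]

```text
clock: 10.9
position: [508.1, 231.3, 136.5]
ee_rot: [-0.655, 0.756, -0.0, 0.001]
contact_force: [0.0, 0.3, -4.5]
gripper_width: 37.1
```

```bash
python3 -c "
from h import *
st()"
```

```text
t 10.9 tcp seat xy [-5.19 17.09] z 136.5 yaw -0.1429 F seat [-0.    0.33 -4.54] M [0.04 0.08 0.07] w 37.1
```

Request:
drive_tool:
  increments:
    - [-1,[0.012,0,0.002],0]
    - [-1,[0.012,0,0.001],0]
    - [-1,[0.012,0,0],0]
    - [-1,[0.012,0,0],0]
    - [-1,[0.012,0,0],0]
    - [-1,[0.01,0,0],0]
    - [-1,[0,0,0],0]

```text
clock: 11.78
position: [505.3, 211.9, 135.3]
ee_rot: [-0.655, 0.756, 0.0, 0.002]
contact_force: [-0.5, 5.5, -4.2]
gripper_width: 37.5
```

```bash
python3 -c "
from h import *
st()"
```

```text
t 11.78 tcp seat xy [-5.16 -2.54] z 135.34 yaw -0.1427 F seat [-1.27  5.4  -4.2 ] M [ 1.66  0.27 -0.1 ] w 37.53
```

Request:
drive_tool:
  increments:
    - [-1,[0.01,0,0],0]
    - [-1,[0.01,0,0],0]
    - [-1,[0.01,0,0],0]
    - [-1,[0.003,0,0],0]
    - [-1,[0,0,0],0]

```text
clock: 12.4
position: [504.0, 202.5, 135.3]
ee_rot: [-0.655, 0.756, 0.001, 0.002]
contact_force: [-0.7, 5.8, -3.9]
gripper_width: 37.6
```

Run:
```python
from h import *
import cv2
st()
w=get_image("wrist")[:,:,::-1];cv2.imwrite("pics/w5.png",w)
b=get_image("side")[:,:,::-1];cv2.imwrite("pics/s5.png",cv2.resize(b[290:450,250:420],None,fx=4,fy=4,interpolation=2))
```

```text
t 12.4 tcp seat xy [ -5.17 -12.05] z 135.33 yaw -0.1427 F seat [-1.55  5.67 -3.94] M [ 1.98  0.42 -0.1 ] w 37.55
```

View pics/w5.png

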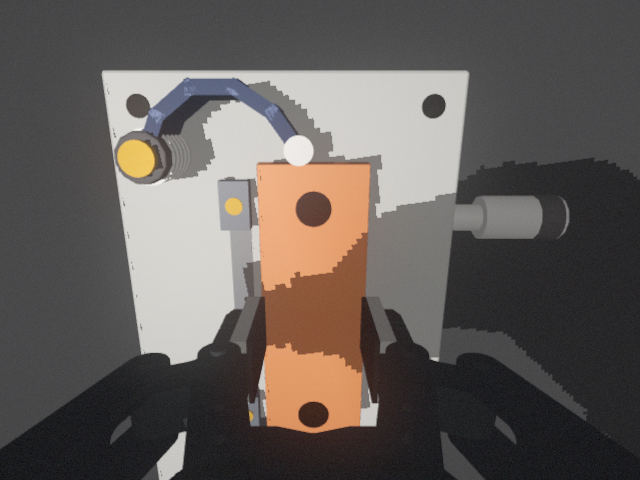

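View pics/s5.png

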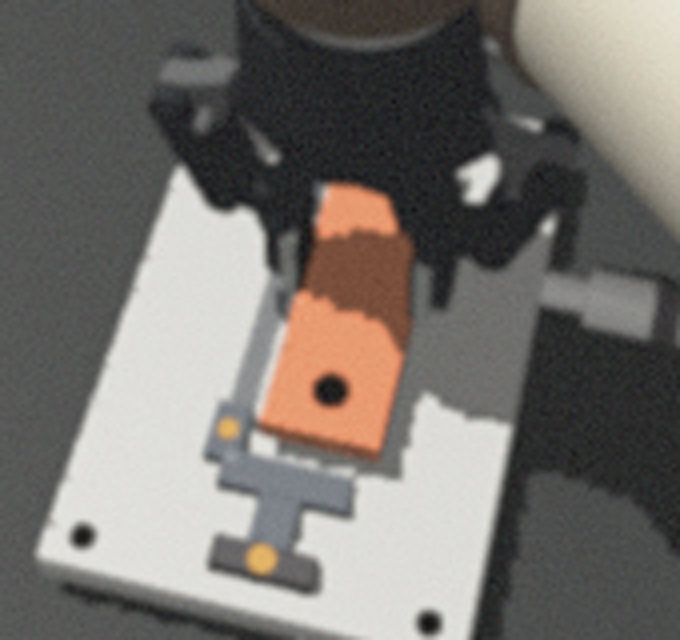

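Request:
drive_tool:
  increments:
    - [-1,[0,0,0.012],0]
    - [-1,[0,0,0.012],0]
    - [-1,[0,0,0.008],0]
    - [-1,[0,0,0],0]

```text
clock: 13.0
position: [505.3, 203.0, 126.5]
ee_rot: [-0.655, 0.755, -0.0, 0.003]
contact_force: [1.0, 5.8, -2.2]
gripper_width: 37.3
```

Request:
drive_tool:
  increments:
    - [-1,[0,0,0.003],0]
    - [-1,[0,0,0],0]

```text
clock: 13.25
position: [505.4, 203.0, 125.8]
ee_rot: [-0.655, 0.755, -0.0, 0.003]
contact_force: [0.5, 4.4, -3.2]
gripper_width: 37.3
```

```bash
python3 -c "
from h import *
st()"
```

```text
t 13.25 tcp seat xy [ -3.8  -11.33] z 125.77 yaw -0.1413 F seat [-0.18  4.41 -3.18] M [ 1.69 -0.17  0.02] w 37.29
```

Request:
drive_tool:
  increments:
    - [-1,[0,0,0.003],0]
    - [-1,[0,0,0],0]

```text
clock: 13.5
position: [505.5, 203.1, 124.9]
ee_rot: [-0.655, 0.755, -0.0, 0.004]
contact_force: [0.7, 5.9, -2.2]
gripper_width: 37.5
```

Request:
drive_tool:
  increments:
    - [-1,[0,0,0.003],0]
    - [-1,[0,0,0],0]

```text
clock: 13.75
position: [505.6, 203.1, 124.2]
ee_rot: [-0.656, 0.755, -0.0, 0.004]
contact_force: [0.7, 6.8, -1.8]
gripper_width: 37.5
```

Request:
drive_tool:
  increments:
    - [-1,[0,0,0.003],0]
    - [-1,[0,0,0],0]

```text
clock: 14.0
position: [505.6, 203.1, 124.0]
ee_rot: [-0.656, 0.755, -0.0, 0.004]
contact_force: [-0.2, 5.5, 1.4]
gripper_width: 37.2
```

Request:
drive_tool:
  increments:
    - [-1,[0,-0.003,0],0]
    - [-1,[0,-0.003,0],0]
    - [-1,[0,0,0],0]

```text
clock: 14.38
position: [506.5, 202.9, 124.0]
ee_rot: [-0.655, 0.755, 0.0, 0.003]
contact_force: [-3.9, 7.3, 3.3]
gripper_width: 37.7
```

```bash
python3 -c "
from h import *
st()"
```

```text
t 14.38 tcp seat xy [ -2.72 -11.31] z 123.98 yaw -0.1418 F seat [-4.9   6.69  3.29] M [ 2.01  1.19 -0.16] w 37.68
```

Request:
drive_tool:
  increments:
    - [-1,[0,-0.002,0],0]
    - [-1,[0,0,0],0]

```text
clock: 14.62
position: [506.9, 202.8, 124.0]
ee_rot: [-0.655, 0.755, 0.0, 0.003]
contact_force: [-4.7, 6.2, 4.3]
gripper_width: 37.1
```

```bash
python3 -c "
from h import *
st()"
```

```text
t 14.62 tcp seat xy [ -2.29 -11.33] z 123.96 yaw -0.1418 F seat [-5.5   5.44  4.34] M [ 2.08  1.4  -0.08] w 37.12
```

Request:
drive_tool:
  increments:
    - [-1,[0,0,-0.004],0]
    - [-1,[0,0,0],0]

```text
clock: 14.88
position: [506.9, 202.7, 124.1]
ee_rot: [-0.655, 0.756, 0.0, 0.003]
contact_force: [-1.4, 7.2, -1.9]
gripper_width: 37.0
```

```bash
python3 -c "
from h import *
st()"
```

```text
t 14.88 tcp seat xy [ -2.28 -11.42] z 124.06 yaw -0.1422 F seat [-2.39  6.96 -1.91] M [ 2.05  0.53 -0.13] w 36.98
```

Request:
drive_tool:
  increments:
    - [-1,[0,-0.002,0],0]
    - [-1,[0,0,0],0]

```text
clock: 15.12
position: [507.3, 202.5, 124.0]
ee_rot: [-0.655, 0.756, 0.0, 0.003]
contact_force: [-1.8, 7.3, -0.7]
gripper_width: 37.2
```

```bash
python3 -c "
from h import *
st()"
```

```text
t 15.12 tcp seat xy [ -1.84 -11.55] z 124.04 yaw -0.1423 F seat [-2.84  6.94 -0.7 ] M [ 2.13  0.69 -0.11] w 37.17
```

Request:
drive_tool:
  increments:
    - [-1,[0,-0.002,0],0]
    - [-1,[0,-0.002,0],0]
    - [-1,[0,0,0],0]

```text
clock: 15.5
position: [508.4, 202.3, 124.0]
ee_rot: [-0.655, 0.756, 0.0, 0.002]
contact_force: [-1.3, 6.7, -1.1]
gripper_width: 37.5
```

```bash
python3 -c "
from h import *
st()"
```

```text
t 15.5 tcp seat xy [ -0.71 -11.67] z 124.02 yaw -0.1423 F seat [-2.28  6.41 -1.09] M [ 2.03  0.71 -0.17] w 37.46
```

Request:
drive_tool:
  increments:
    - [-1,[0,-0.002,0],0]
    - [-1,[0,0,0],0]

```text
clock: 15.75
position: [509.0, 202.1, 124.1]
ee_rot: [-0.655, 0.756, 0.0, 0.002]
contact_force: [-2.2, 6.0, -1.1]
gripper_width: 37.4
```

```bash
python3 -c "
from h import *
st()"
```

```text
t 15.75 tcp seat xy [ -0.12 -11.69] z 124.05 yaw -0.1424 F seat [-3.05  5.62 -1.12] M [ 1.99  0.7  -0.08] w 37.39
```

Request:
drive_tool:
  increments:
    - [-1,[0,-0.002,0],0]
    - [-1,[0,0,0],0]

```text
clock: 16.0
position: [509.6, 202.0, 124.0]
ee_rot: [-0.655, 0.756, 0.0, 0.002]
contact_force: [-2.8, 6.9, -1.1]
gripper_width: 37.5
```

```bash
python3 -c "
from h import *
st()"
```

```text
t 16.0 tcp seat xy [  0.47 -11.72] z 124.03 yaw -0.1424 F seat [-3.77  6.42 -1.13] M [ 2.    0.72 -0.04] w 37.51
```

Request:
drive_tool:
  increments:
    - [-1,[0,-0.002,0],0]
    - [-1,[0,0,0],0]

```text
clock: 16.25
position: [509.8, 202.0, 124.0]
ee_rot: [-0.655, 0.756, 0.001, 0.002]
contact_force: [-3.4, 7.1, 0.1]
gripper_width: 37.1
```

```bash
python3 -c "
from h import *
st()"
```

```text
t 16.25 tcp seat xy [  0.69 -11.72] z 124.02 yaw -0.1425 F seat [-4.32  6.5   0.12] M [ 2.17  1.08 -0.21] w 37.12
```

Request:
drive_tool:
  increments:
    - [-1,[-0.003,0,0],0]
    - [-1,[-0.003,0,0],0]
    - [-1,[0,0,0],0]

```text
clock: 16.62
position: [509.9, 202.3, 124.0]
ee_rot: [-0.655, 0.756, -0.0, 0.001]
contact_force: [-3.7, 4.0, 3.9]
gripper_width: 37.4
```

```bash
python3 -c "
from h import *
st()"
```

```text
t 16.62 tcp seat xy [  0.71 -11.46] z 123.99 yaw -0.1423 F seat [-4.27  3.42  3.91] M [ 1.15  1.26 -0.1 ] w 37.4
```

Request:
drive_tool:
  increments:
    - [-1,[-0.003,0,0],0]
    - [-1,[0,0,0],0]

```text
clock: 16.88
position: [509.9, 202.5, 124.0]
ee_rot: [-0.655, 0.756, -0.0, 0.0]
contact_force: [-4.7, 2.2, 5.4]
gripper_width: 37.7
```

```bash
python3 -c "
from h import *
st()"
```

```text
t 16.88 tcp seat xy [  0.7  -11.19] z 123.97 yaw -0.1424 F seat [-5.    1.55  5.42] M [ 0.64  1.31 -0.19] w 37.68
```

Request:
drive_tool:
  increments:
    - [-1,[0,0,-0.005],0]
    - [-1,[-0.002,0,0],0]
    - [-1,[0,0,0],0]

```text
clock: 17.25
position: [510.0, 203.4, 124.1]
ee_rot: [-0.655, 0.756, 0.0, 0.0]
contact_force: [-0.9, 4.6, -2.9]
gripper_width: 37.1
```

```bash
python3 -c "
from h import *
st()"
```

```text
t 17.25 tcp seat xy [  0.64 -10.27] z 124.06 yaw -0.1425 F seat [-1.51  4.4  -2.91] M [ 1.26  0.36 -0.12] w 37.12
```

Request:
drive_tool:
  increments:
    - [-1,[-0.003,0,0],0]
    - [-1,[0,0,0],0]

```text
clock: 17.5
position: [510.1, 204.4, 124.1]
ee_rot: [-0.655, 0.756, 0.0, 0.0]
contact_force: [-1.2, 5.1, -4.2]
gripper_width: 37.4
```

```bash
python3 -c "
from h import *
st()"
```

```text
t 17.5 tcp seat xy [ 0.6  -9.33] z 124.11 yaw -0.1425 F seat [-1.93  4.91 -4.18] M [ 1.41  0.18 -0.07] w 37.42
```

Request:
drive_tool:
  increments:
    - [-1,[-0.002,0,0],0]
    - [-1,[-0.002,0,0],0]
    - [-1,[0,0,0],0]

```text
clock: 17.88
position: [510.2, 205.5, 124.4]
ee_rot: [-0.655, 0.756, 0.0, 0.0]
contact_force: [-0.4, 5.2, -3.5]
gripper_width: 37.3
```

```bash
python3 -c "
from h import *
st()"
```

```text
t 17.88 tcp seat xy [ 0.59 -8.22] z 124.36 yaw -0.1426 F seat [-1.16  5.11 -3.5 ] M [ 1.45  0.13 -0.08] w 37.3
```

Request:
drive_tool:
  increments:
    - [-1,[-0.002,0,0],0]
    - [-1,[0,0,0],0]

```text
clock: 18.12
position: [510.2, 205.6, 124.4]
ee_rot: [-0.655, 0.756, -0.0, -0.0]
contact_force: [0.5, 2.5, -3.5]
gripper_width: 37.2
```

```bash
python3 -c "
from h import *
st()"
```

```text
t 18.12 tcp seat xy [ 0.57 -8.14] z 124.35 yaw -0.1426 F seat [ 0.09  2.56 -3.49] M [ 0.78 -0.   -0.08] w 37.21
```

Request:
drive_tool:
  increments:
    - [-1,[0,0,0.003],0]
    - [-1,[-0.001,-0.002,0],0]
    - [-1,[0,0,0],0]

```text
clock: 18.5
position: [510.3, 205.6, 124.0]
ee_rot: [-0.655, 0.756, -0.0, -0.001]
contact_force: [-5.0, 1.2, 3.7]
gripper_width: 37.0
```

```bash
python3 -c "
from h import *
st()"
```

```text
t 18.5 tcp seat xy [ 0.66 -8.08] z 123.99 yaw -0.1426 F seat [-5.14  0.46  3.68] M [ 0.22  1.31 -0.05] w 37.05
```

Request:
drive_tool:
  increments:
    - [-1,[0,0,-0.002],0]
    - [-1,[-0.001,-0.002,0],0]
    - [-1,[0,0,0],0]
    - [-1,[0,0,0],0]

```text
clock: 19.0
position: [510.4, 205.6, 124.0]
ee_rot: [-0.655, 0.756, 0.0, -0.002]
contact_force: [-7.3, 1.0, 4.3]
gripper_width: 37.5
```

```bash
python3 -c "
from h import *
st()"
```

```text
t 19.0 tcp seat xy [ 0.72 -8.08] z 124.02 yaw -0.1428 F seat [-7.35 -0.06  4.3 ] M [ 0.17  1.83 -0.09] w 37.51
```

Request:
drive_tool:
  increments:
    - [-1,[0,0,-0.003],0]
    - [-1,[0,-0.001,0],0]
    - [-1,[-0.001,0,0],0]
    - [-1,[0,0,0],0]

```text
clock: 19.5
position: [510.4, 205.6, 124.1]
ee_rot: [-0.655, 0.756, 0.0, -0.002]
contact_force: [-6.1, 0.1, 0.5]
gripper_width: 37.3
```

```bash
python3 -c "
from h import *
st()"
```

```text
t 19.5 tcp seat xy [ 0.75 -8.06] z 124.07 yaw -0.1432 F seat [-6.04 -0.72  0.55] M [ 0.06  1.66 -0.02] w 37.26
```

Request:
drive_tool:
  increments:
    - [-1,[0,-0.002,0],0]
    - [-1,[0,-0.001,-0.001],0]
    - [-1,[0,0,0],0]
    - [-1,[0,0,0],0]

```text
clock: 20.0
position: [510.5, 205.6, 124.1]
ee_rot: [-0.655, 0.756, 0.001, -0.003]
contact_force: [-7.5, 1.8, 0.9]
gripper_width: 37.1
```

Run:
```python
from h import *
import cv2
st()
w=get_image("wrist")[:,:,::-1];cv2.imwrite("pics/w6.png",w)
b=get_image("side")[:,:,::-1];cv2.imwrite("pics/s6.png",cv2.resize(b[290:450,250:420],None,fx=4,fy=4,interpolation=2))
```

```text
t 20.0 tcp seat xy [ 0.83 -8.07] z 124.1 yaw -0.1436 F seat [-7.68  0.68  0.87] M [ 0.42  2.34 -0.12] w 37.14
```

View pics/w6.png

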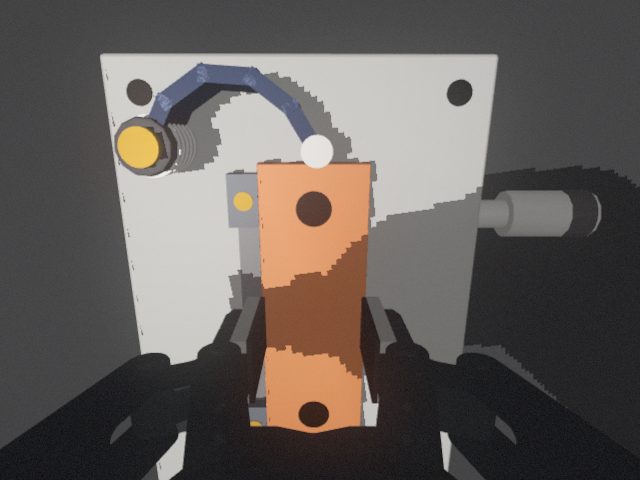

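View pics/s6.png

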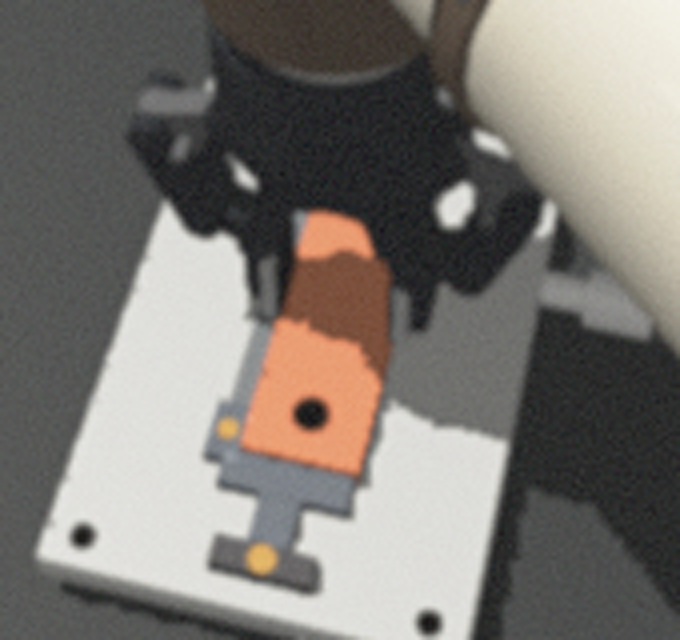

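Request:
drive_tool:
  increments:
    - [-0.05,[0,0.001,0],0]
    - [0.0,[0,0.001,0],0]
    - [0.05,[0,0.001,0],0]
    - [0.1,[0,0,0],0]
    - [0.2,[0,0,0],0]
    - [0.3,[0,0,0],0]
    - [0.3,[0,0,0],0]

```text
clock: 20.98
position: [512.1, 206.7, 125.5]
ee_rot: [-0.655, 0.756, -0.0, 0.0]
contact_force: [-0.8, -0.6, -0.4]
gripper_width: 55.5
```

Run:
```python
from h import *
import cv2
st()
w=get_image("wrist")[:,:,::-1];cv2.imwrite("pics/w7.png",w)
```

```text
t 20.98 tcp seat xy [ 2.25 -6.75] z 125.45 yaw -0.1425 F seat [-0.66 -0.74 -0.35] M [-0.03  0.01  0.02] w 55.5
```

View pics/w7.png

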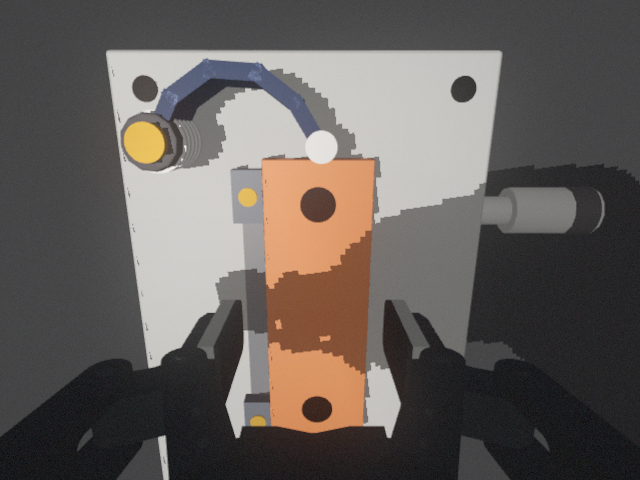

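Released and clear on both sides. Raising straight up, then checking from above.

Request:
drive_tool:
  increments:
    - [0.3,[0,0,-0.02],0]
    - [0.3,[0,0,-0.05],0]
    - [0.3,[0,0,-0.1],0]
    - [0.3,[0,0,-0.1],0]
    - [0.3,[0,0,-0.1],0]
    - [0.3,[0,0,-0.05],0]
    - [0.3,[0,0,0],0]
    - [0.3,[0,0,0],0]

```text
clock: 22.02
position: [511.2, 206.3, 250.1]
ee_rot: [-0.655, 0.756, 0.0, -0.001]
contact_force: [-0.1, 0.2, 0.1]
gripper_width: 55.4
```

Run:
```python
from h import *
import cv2,json
st()
c=calibration("wrist");w=get_image("wrist")[:,:,::-1];cv2.imwrite("pics/w8.png",w)
json.dump({k:np.array(v).tolist() for k,v in c.items()},open("w8.json","w"))
cv2.imwrite("pics/w8a.png",cv2.resize(w[130:330,240:390],None,fx=3,fy=3,interpolation=2))
b=get_image("side")[:,:,::-1];cv2.imwrite("pics/s8.png",cv2.resize(b[290:450,250:420],None,fx=3.7,fy=3.7,interpolation=2))
```

```text
t 22.02 tcp seat xy [ 1.44 -7.26] z 250.11 yaw -0.1428 F seat [-0.13  0.18  0.06] M [-0.01  0.04 -0.02] w 55.42
```

View pics/w8.png

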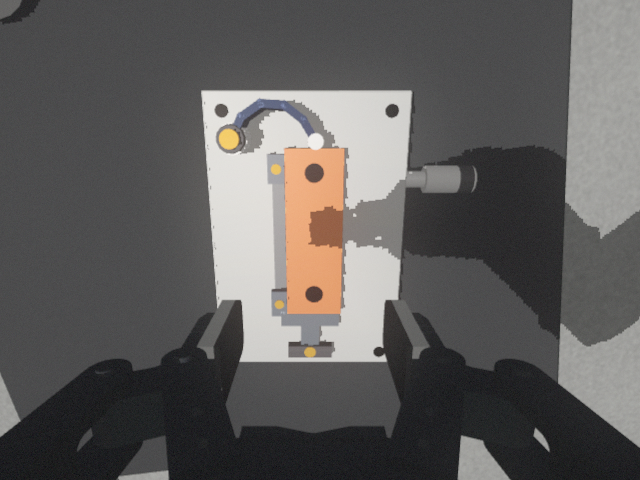

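View pics/w8a.png

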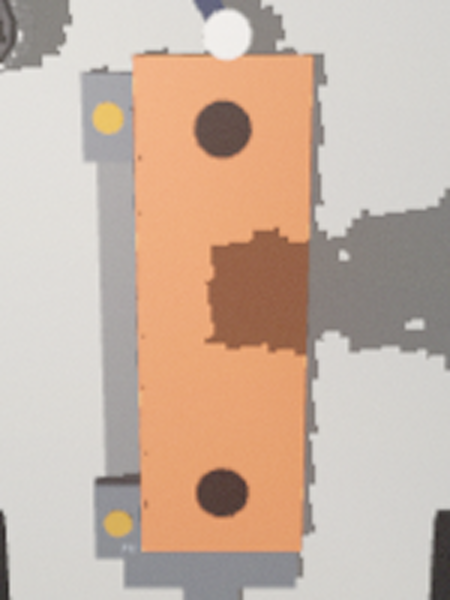

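View pics/s8.png

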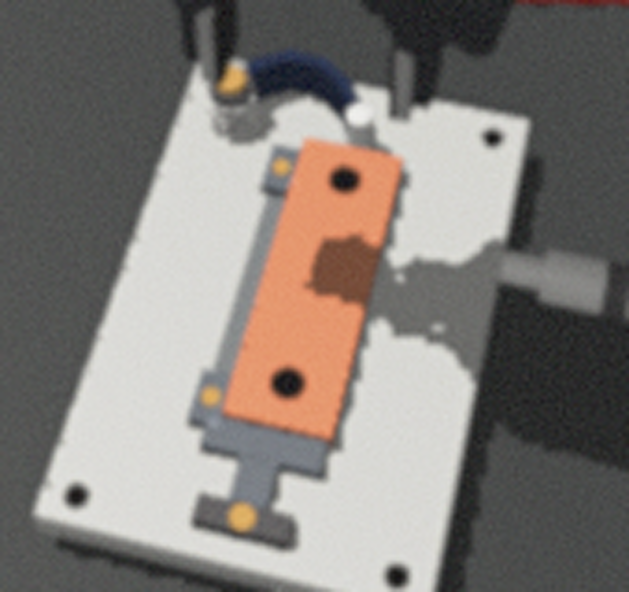

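Run:
```python
from h import *
import json
c=json.load(open("w8.json"))
f=lambda P:np.round([(P[:2]-S)@EX,(P[:2]-S)@EY],2)
g=lambda X,Y:(240+X/3,130+Y/3)
P=[onz(c,*g(*p),116) for p in((223,129),(222,493),(133,55),(313,55),(300,551),(141,551))]
for p in P: print(f(p))
d=P[1]-P[0];print(np.arctan2(-d[0],d[1])-TH, 'ctr',f((P[0]+P[1])/2),f(sum(P[2:])/4))
print('pads outer x=?',[f(onz(c,*g(*p),112)) for p in((82,72),(82,160),(95,485),(97,555))])
```

```text
[ 3.000e-02 -5.149e+01]
[ 0.14 37.36]
[ 20.03 -67.69]
[-19.92 -67.71]
[-19.47  53.1 ]
[20.45 53.09]
-0.0011879271483805909 ctr [ 0.08 -7.06] [ 0.27 -7.3 ]
pads outer x=? [array([ 31.91, -63.81]), array([ 32.55, -44.02]), array([31.92, 36.92]), array([31.97, 56.17])]
```

```bash
python3 -c "
from bench import *
print(job_done())"
```

```text
the job is handed in; nothing more can be done
None
```

The long shim is loaded in the slide holder and I handed the job in at about 22 s. `job_done()` gives no verdict, so what follows is from my own checks.

**What I did**
- I gripped the shim across its width at mid-length. I regripped it about 2 mm higher after the first close showed about 5 N upward on the wrist.
- Held 12 mm above the floor, its end drew the sprung arm back, with about 5.7 N on the wrist.
- I lowered it to the floor and eased it in steps of 1 mm or less, first against the back edge and then back to the end stop.
- At the last reading before release, the wrist showed about 7.7 N towards the back edge. Of that, I estimate at least 3 N reached the back edge itself, the rest being friction. I put the end stop at about 5 N, from the drop in wrist force as it took over the spring push.
- I opened the fingers slowly and lifted straight up to 250 mm.

**Last checks from the wrist camera, in the seat frame**
- **Position:** the shim centre is at x about +0.1 mm and y about −7.1 mm.
- **Squareness:** it is out of square by about 0.001 rad.
- **Contacts:** the arm's nose bears on one end and the other end is against the end stop, whose face I put at about +53 mm.
- **Robot:** the wrist force was near zero, so nothing was being touched.

**Not fully certain**
- **Forces:** the edge forces are wrist readings with friction estimated out, not direct measurements.
- **End-stop position:** my first picture estimate for the seated shim's centre was −6.7 mm and the feel gave about −7.8 mm. The final picture reads −7.1 mm, so they agree to about 1 mm.
- **Other objects:** I did not measure the other shims, the dial indicator or the pin case again. I felt no contact with them.

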